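# Start up the polishing bench in order

## Task

Start up the polishing bench from its three switch boxes: with the fingertips, lightly press the round mushroom button (dust extraction), then the square key (work light) and last the long bar key (polishing wheel), each until it is well in and stays down. Press only lightly and in that order, do not lift, tip or push the switch boxes about, and leave the parts and tools around them where they stand.

Things in the scene. Friction and masses are not known exactly. Their poses are not given: they have to be found in the camera images.
- round_box: Switch box for the dust extraction: a loose grey box 80 x 80 mm, 50 mm high, with an aluminium top plate, about 0.6 kg, standing on the bench; on top it carries a round mushroom button, 56 mm across with a flat top 40 mm across, of black plastic. Origin at the centre of its underside, z up
- round_top (a point): Centre of the flat top of the round key; it moves with the key. Out, it is 75 mm above the bench; fully in, 65 mm. The top is a sprung cap that gives a little under the finger (3 N per mm, up to 6 mm) besides the key's own stroke, and comes back up when let go. Axes as its box's, z up
- round_key (a joint): How far this key is pressed in, in m: 0 out, 0.010 at its stop. It moves straight down against a steady 3 N or so of friction and stays where it is left. It is on from 0.005
- square_box: Switch box for the work light: a loose grey box 80 x 80 mm, 50 mm high, with an aluminium top plate, about 0.6 kg, standing on the bench; on top it carries a square flat key, 30 x 30 mm, of black plastic. Origin at the centre of its underside, z up
- square_top (a point): Centre of the flat top of the square key; it moves with the key. Out, it is 75 mm above the bench; fully in, 65 mm. The top is a sprung cap that gives a little under the finger (3 N per mm, up to 6 mm) besides the key's own stroke, and comes back up when let go. Axes as its box's, z up
- square_key (a joint): How far this key is pressed in, in m: 0 out, 0.010 at its stop. It moves straight down against a steady 3 N or so of friction and stays where it is left. It is on from 0.005
- bar_box: Switch box for the polishing wheel: a loose grey box 80 x 80 mm, 50 mm high, with an aluminium top plate, about 0.6 kg, standing on the bench; on top it carries a long bar-shaped key, 18 mm along the box's x and 64 mm along its y, of black plastic. Origin at the centre of its underside, z up
- bar_top (a point): Centre of the flat top of the bar key; it moves with the key. Out, it is 75 mm above the bench; fully in, 65 mm. The top is a sprung cap that gives a little under the finger (3 N per mm, up to 6 mm) besides the key's own stroke, and comes back up when let go. Axes as its box's, z up
- bar_key (a joint): How far this key is pressed in, in m: 0 out, 0.010 at its stop. It moves straight down against a steady 3 N or so of friction and stays where it is left. It is on from 0.005
- bushing: Loose steel bushing, a tube 30 mm across and 40 mm high, standing between the switch boxes. Origin at the centre of its underside. To be left alone
- shaft_end: Loose stepped steel shaft end, 30 mm across its foot, 62 mm high, standing between the switch boxes. Origin at the centre of its underside. To be left alone
- compound_bar: Brown-red bar of polishing compound, 45 x 120 x 35 mm, lying behind the switch boxes. Origin at the centre of its underside. To be left alone
- spray: White plastic bottle with a blue cap, 56 mm across, 120 mm high, standing behind the switch boxes. Origin at the centre of its underside. To be left alone
- wrench: Steel wrench lying nearer to the robot than the switch boxes, on its left; origin at its middle underside. To be left alone
- hub: Stepped aluminium hub, 90 mm across, 40 mm high, standing behind the switch boxes. Origin at the centre of its underside. To be left alone
- jar: Open steel cup, 64 mm across, 75 mm high, standing nearer to the robot than the switch boxes, on its right. Origin at the centre of its underside. To be left alone
There are look-alikes about, which are no part of the job. What is shaped like the bar_box but purple is not meant. Leave any turquoise look-alike of the square_box alone.

How it is judged:
By the outcome, as a careful person would: the job done as asked, in the order asked, and still so for the second after the job is handed in, with the robot touching nothing.
It also fails if it takes over 51 s, if anything falls off the work surface, if the arm or the gripper's body presses on something with over 40 N, if the wrist force passes 120 N, or if a joint passes its speed limit or range.

## Robot

A 6-joint arm with a two-finger parallel gripper is mounted at the origin on the work surface. World frame = base frame: x ahead of the robot, y to its left, z up, the work surface at z = 0. Lengths are in m, angles in rad, forces in N, time in s.
With the tool pointing down it reaches from about 0.375 to 0.9 m from the base axis. Payload 3.1 kg.
Tool frame: the origin (TCP) lies between the finger pads; the fingertips stand 8 mm ahead of it and the grasp point (between the pads) lies 11 mm behind it; z points along the fingers, y is the line along which they close (so a half turn about z gives the same grasp; the last joint's range is limited). The gripper opens to 87 mm and grips with 3 to 60 N. Pads are 19 mm wide; open, the fingers measure 117 mm over their backs; the gripper's body (75 mm by 190 mm) begins 51 mm behind the grasp point.
Start: joints at [0.994, 0.527, 1.433, -0, 1.181, -0.178], TCP at [0.243, 0.576, 0.231] pointing down, gripper open.
Joint ranges: [-3.08, 3.08], [-0.75, 2.2], [0.22, 2.44], [-1.43, 4.57], [0, 2.65], [-2.85, 2.85]. Speed limits (rad/s): [2.79, 2.79, 3.14, 3.14, 3.14, 3.14].

## Interface

Orientations are given as a unit quaternion [x, y, z, w].
In Python, from rig import robot gives the robot as it stands.
- The arm moves only by the tool move_arm, never from a script. Its argument "motion" is text: rows parted by semicolons, each of 5 numbers parted by spaces: the opening, from -1 (shut) to 1 (fully open), then the shift along the tool's x, y, z normalised to -1 to 1, where 1 is 0.2 m, then the turn about the tool's z normalised to -1 to 1, where 1 is pi rad. A call has 1 to 12 rows; each row is the pose to reach, as a shift and turn from the pose commanded when the call began, along the tool's axes at that moment, turning the shorter way round; what a row does not reach only later rows make up. A row lasts 1/12 s, in which the tool goes at most 41.7 mm and 7.16 degrees, less where a joint would pass 70% of its speed; a pose out of reach is approached as far as the arm can. A call with a number of a shift or a turn outside -1 to 1 is refused whole. A call with a gripper value outside its range is refused whole. The fingers move at their own pace and stop on an object; "newtons" is the grip in N (left out, the last holds). Time passes only in rows, so rows that repeat a pose let the fingers close. It gives the time, the measured TCP pose, the force, the opening and the grip force at its end, in the units of the state.
- robot.get_obs(): the state, without advancing time (a new reading comes with each control period).
- robot.camera(name): name is "scene" or "top" or "wrist"; returns (picture, depth): 384x512x3 uint8, red, green, blue; 384x512 float32, m along the optical axis (not along the pixel's ray), 0 where there is no reading.
- robot.camera_model(name): a dict with "mtx" (3x3 intrinsics, pixels), "position" and "attitude" of the camera in the world. Camera axes: x right, y down, z forward; pixel columns grow to the right and rows downward; lengths in m; the calibration is good to about 2 mm. A picture is of the moment at which its call begins: read the wrist's pose just before it. camera_model takes no time and is no camera call; for the wrist camera it gives the pose at the moment of the call.
- robot.hand_in(): hands the job in; it is judged then, once.
The state is a dict: "time": time; "q": joint angles; "joint_velocities": joint speeds; "joint_torque": joint torques, N m; "position": TCP position; "tool_rot": TCP orientation; "ft_force": force on the tool from outside, world axes, zero at the start; "moment": the same for the moment, N m; "grip_width": finger opening in m; "grip_force": force on a finger pad.
Only numpy, scipy, OpenCV 4.12 (cv2) and the standard library are available. Lean on these libraries where they do the work, as an engineer would, in place of code of your own. Each camera call takes 0.05 s, during which the arm holds its last target. There are 200 camera calls.

## Working session

There is one attempt and no reset: what is moved stays moved. The work goes in short steps, Python scripts to look and compute and a tool call to move; the robot and the scene stay as the last step left them, time stands still between calls to the robot, and variables do not carry over. Pictures are saved under pics/ and viewed, at most 10 in all, crops included, and the job is handed in when it is done.

Besides the shell and the picture viewer there is one more tool, called after ">>>" as name(argument=value, ...), one argument or row to a line, values as JSON. move_arm: Moves the arm, as the interface text tells. Its arguments: {"type":"object","properties":{"motion":{"type":"string"},"newtons":{"type":"number"}},"required":["motion"]}

```bash
mkdir -p pics; ls
python3 - <<'E'
from rig import robot
import cv2,numpy as np
o=robot.get_obs();print(o)
ims=[]
for n in("top","scene"):
    p,d=robot.camera(n);m=robot.camera_model(n);print(n,m)
    np.savez(f"{n}.npz",p=p,d=d,K=m["mtx"],t=m["position"],R=np.array(m["attitude"]))
    cv2.imwrite(f"pics/{n}0.png",p[:,:,::-1])
E
```

```text
pics
{'time': 0.0, 'q': array([ 9.93543168e-01,  5.28477197e-01,  1.43391629e+00, -2.85198620e-07,
        1.18142408e+00, -1.78464989e-01]), 'joint_velocities': array([ 1.64280414e-04, -8.51824290e-05,  3.75714214e-04,  5.38407010e-04,
       -1.71710255e-04, -4.44754918e-04]), 'joint_torque': array([ 8.67043600e-04, -4.40036738e+01, -1.76593137e+01,  6.33886806e-02,
        5.84114925e-02, -1.60375453e-04]), 'position': array([0.24223498, 0.57535343, 0.22956042]), 'tool_rot': array([ 1.98075282e-01,  9.80186179e-01, -1.03402801e-03, -4.10297314e-04]), 'ft_force': array([-0.5009806 ,  0.52139339, -0.37017144]), 'moment': array([0.01331239, 0.01636454, 0.04444606]), 'grip_force': 0.0, 'grip_width': 0.08714751198823227}
top {'mtx': array([[393.1808789 ,   0.        , 255.70601584],
       [  0.        , 393.1808789 , 186.62912681],
       [  0.        ,   0.        ,   1.        ]]), 'position': array([ 0.24247433, -0.02979891,  1.34695545]), 'attitude': array([ 0.7121469 , -0.6930086 ,  0.08042624, -0.07821442])}
scene {'mtx': array([[463.46761944,   0.        , 253.1815374 ],
       [  0.        , 463.46761944, 192.30108974],
       [  0.        ,   0.        ,   1.        ]]), 'position': array([ 1.48269933, -0.2595308 ,  0.72124401]), 'attitude': array([ 0.68645938,  0.54614776, -0.29849762, -0.37602569])}
```

View pics/top0.png

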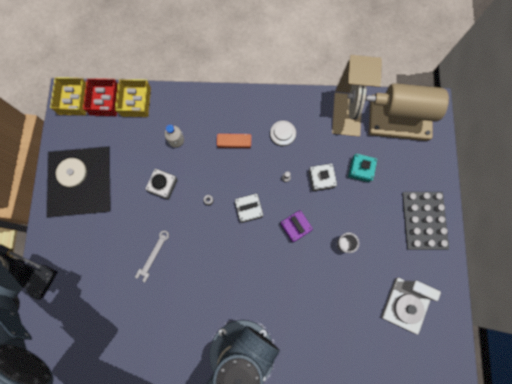

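View pics/scene0.png

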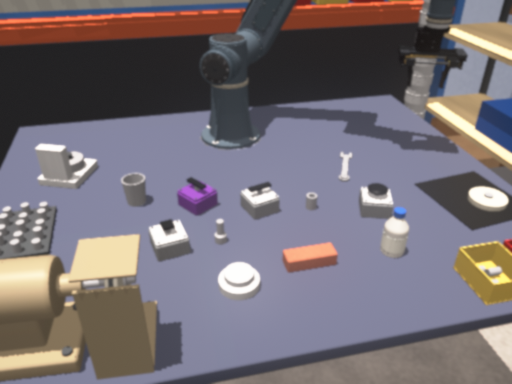

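The top view shows the round box at about (161,183), the bar box at (249,208) and the square box at (323,177). The purple decoy is at (296,226) and the turquoise one at (364,167). The bushing is at (208,200), the shaft end at (286,176), and the spray bottle at (174,135). In the scene view the keys are at about (377,190) round, (260,188) bar and (167,226) square.

```bash
cat > h.py <<'E'
import numpy as np,cv2
from scipy.spatial.transform import Rotation as Ro
def load(n):
    z=np.load(f"{n}.npz");return z["p"],z["d"],z["K"],z["t"],Ro.from_quat(z["R"]).as_matrix()
def cast(c,uv,z):
    p,d,K,t,R=c
    r=R@np.linalg.inv(K)@np.array([uv[0],uv[1],1.]);return t+r*(z-t[2])/r[2]
def blob(c,u,v,r,dark=True,thr=None):
    g=cv2.cvtColor(c[0],cv2.COLOR_RGB2GRAY);s=np.s_[v-r:v+r+1,u-r:u+r+1]
    # plate/bright mask and dark key mask
    m=((g[s]<thr) if dark else (g[s]>thr)).astype(np.uint8)
    k,lab,st,ce=cv2.connectedComponentsWithStats(m)
    if k<2:return None
    return [(ce[i]+[u-r,v-r],st[i]) for i in range(1,k) if st[i][4]>8],m
E
python3 - <<'E'
from h import *
T=load("top");S=load("scene")
for n,u,v,su,sv in(("round",161,183,377,190),("bar",249,208,260,188),("square",323,177,167,226)):
    # bright box plate in the top view, filled -> outline; key = dark inside it
    for c,nm,uu,vv,r in((T,"top",u,v,22),(S,"scene",su,sv,26)):
        g=cv2.cvtColor(c[0],cv2.COLOR_RGB2GRAY);M=np.zeros_like(g)
        M[vv-r:vv+r+1,uu-r:uu+r+1]=1
        b=((g>135)&(M>0)).astype(np.uint8)
        cs,_=cv2.findContours(b,cv2.RETR_EXTERNAL,cv2.CHAIN_APPROX_NONE)
        cn=min(cs,key=lambda q:(cv2.contourArea(q)<60,np.hypot(*(q.mean((0,1))-[uu,vv]))))
        hull=cv2.convexHull(cn)
        F=cv2.drawContours(np.zeros_like(g),[cn if nm=="top" else hull],-1,1,-1)
        dk=((g<75)&(M>0)).astype(np.uint8)
        k,lab,st,ce=cv2.connectedComponentsWithStats(dk)
        if nm=="top":
            P=np.array([cast(c,q,.05)[:2] for q in cn[:,0]+0.0],np.float32)
            (cx,cy),sz,a=cv2.minAreaRect(P*1000);print(n,"box",cx,cy,sz,a)
        for i in range(1,k):
            if st[i][4]>15 and np.hypot(*(ce[i]-[uu,vv]))<16:
                Q=np.argwhere(lab==i)[:,::-1].astype(float)
                P=np.array([cast(c,q,.075)[:2] for q in Q],np.float32)
                pc=cast(c,ce[i],.075);print(" ",nm,"key",ce[i].round(1),st[i][4],pc.round(4),cv2.minAreaRect(P*1000))
        x,y=(int(q) for q in (uu,vv))
        dd=c[1][vv-3:vv+4,uu-3:uu+4]; t=c[3]; rr=c[4]@np.linalg.inv(c[2])@np.array([uu,vv,1.]);print("  ",nm,"depthpt",(t+rr*np.median(dd)).round(4))
ims=[]
for c,pts in((T,((161,183),(249,208),(323,177))),(S,((377,195),(260,195),(167,232)))):
    ims.append(np.hstack([cv2.resize(c[0][v-25:v+26,u-25:u+26],(260,260),interpolation=0) for u,v in pts]))
cv2.imwrite("pics/crops.png",np.vstack(ims)[:,:,::-1])
E
```

```text
round box 545.6492919921875 294.6912841796875 (79.76559448242188, 79.36244201660156) 70.3929443359375
  top key [158.6 181.3] 155 [0.5424 0.2932 0.075 ] ((542.0045776367188, 293.5391540527344), (45.17537307739258, 43.145721435546875), 4.460371017456055)
  top key [164.3 192.9] 58 [0.5036 0.2712 0.075 ] ((505.4670104980469, 270.0975036621094), (47.69688415527344, 99.3447265625), 25.86261558532715)
   top depthpt [0.5374 0.2853 0.0729]
  scene key [377.5 188. ] 104 [0.5517 0.2915 0.075 ] ((551.4454956054688, 290.93719482421875), (43.92628860473633, 39.46196365356445), 44.56599807739258)
   scene depthpt [0.558  0.2872 0.0734]
bar box 469.3634033203125 -7.9026947021484375 (79.74021911621094, 79.66205596923828) 17.16505241394043
  top key [247.6 206.2] 47 [ 0.4668 -0.0052  0.075 ] ((466.6349182128906, -6.218669891357422), (9.681502342224121, 54.905635833740234), 15.837014198303223)
   top depthpt [ 0.4622 -0.0097  0.0678]
  scene key [259.5 186.5] 53 [ 0.475  -0.0089  0.075 ] ((475.78485107421875, -7.125970840454102), (16.7188720703125, 53.79235076904297), 19.246105194091797)
   scene depthpt [ 0.4755 -0.0076  0.0705]
square box 584.4212646484375 -258.80657958984375 (79.73995971679688, 79.9979476928711) 10.74436092376709
  top key [313.5 183.3] 106 [ 0.55  -0.222  0.075] ((544.4553833007812, -229.13201904296875), (100.9306640625, 55.94023132324219), 55.87759780883789)
  top key [323.9 174.3] 42 [ 0.582 -0.257  0.075] ((583.134033203125, -257.0971374511719), (20.75221061706543, 20.64882469177246), 1.6103947162628174)
   top depthpt [ 0.5734 -0.2542  0.0723]
  scene key [166.9 224.7] 81 [ 0.5905 -0.2592  0.075 ] ((590.865966796875, -258.5386047363281), (33.25916290283203, 22.50240135192871), 11.449615478515625)
   scene depthpt [ 0.5942 -0.2592  0.074 ]
```

View pics/crops.png

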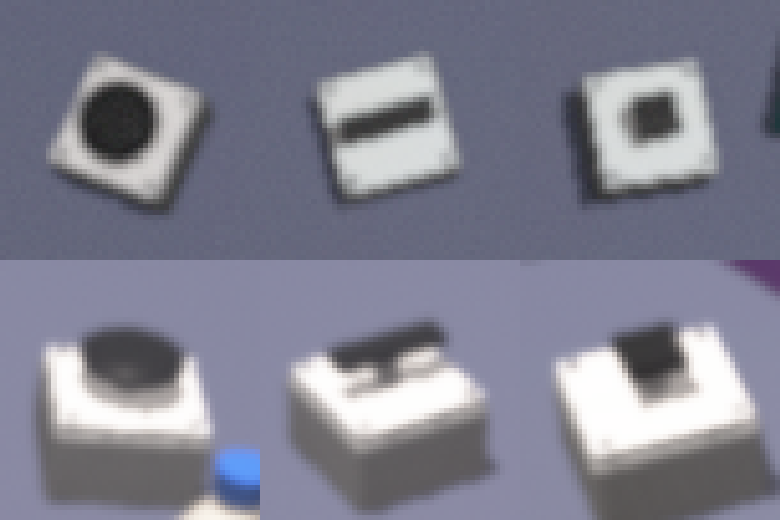

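Both views agree to within a few mm. The box outlines measure 80 mm square and the heights come out near 0.073, so the measurements hold. I'm closing the fingers, turning to line up with the bar and heading for the round button.

>>> move_arm(
  motion="-1 -0.2 -0.07 0 -0.037; -1 -0.4 -0.15 0 -0.075; -1 -0.6 -0.22 0 -0.111; -1 -0.8 -0.3 0 -0.148; -1 -0.95 -0.36 0 -0.185; -1 -0.95 -0.36 0 -0.222; -1 -0.95 -0.36 0 -0.222; -1 -0.95 -0.36 0 -0.222; -1 -0.95 -0.36 0 -0.222",
  newtons=10,
)

```text
time: 0.85
position: [0.3889, 0.4363, 0.2303]
tool_rot: [-0.148, 0.989, 0.0, -0.0]
ft_force: [0.0, -0.1, 0.3]
grip_width: 0.0348
grip_force: 0.0
```

```bash
cat > go.py <<'E'
import sys,numpy as np
from rig import robot
from scipy.spatial.transform import Rotation as Ro
o=robot.get_obs();R=Ro.from_quat(o["tool_rot"]).as_matrix()
g=np.array([float(a) for a in sys.argv[1:4]])   # target of the fingertips
p=o["position"]+R[:,2]*.008
print("t",round(o["time"],2),"tip",p.round(4),"yaw_y",np.degrees(np.arctan2(R[1,1],R[0,1])).round(1),"tilt",R[:,2].round(3),"F",o["ft_force"].round(2),"grip",round(o["grip_width"],4))
print("shift/0.2",(R.T@(g-p)/.2).round(4))
E
python3 go.py .544 .293 .12
```

```text
t 0.85 tip [0.3889 0.4363 0.2223] yaw_y 107.0 tilt [-0.001 -0.    -1.   ] F [ 0.01 -0.06  0.26] grip 0.0348
shift/0.2 [-0.5327 -0.9121  0.5106]
```

>>> move_arm(
  motion="-1 -0.11 -0.18 0; -1 0 0 0 0",
)

```text
invalid input at $.motion[0]: expected 5 numbers
```

>>> move_arm(
  motion="-1 -0.1 -0.18 0 0; -1 -0.21 -0.36 0 0; -1 -0.32 -0.54 0 0; -1 -0.43 -0.73 0 0; -1 -0.533 -0.912 0 0; -1 -0.533 -0.912 0.15 0; -1 -0.533 -0.912 0.3 0; -1 -0.533 -0.912 0.3 0; -1 -0.533 -0.912 0.3 0",
)

```text
time: 1.6
position: [0.5432, 0.2935, 0.169]
tool_rot: [-0.149, 0.989, -0.0, -0.003]
ft_force: [-0.0, 0.0, 0.2]
grip_width: 0.0006
grip_force: 0.0
```

```bash
python3 go.py .544 .293 .085
python3 - <<'E'
from rig import robot
import cv2,numpy as np
m=robot.camera_model("wrist");p,d=robot.camera("wrist")
np.savez("wrist.npz",p=p,d=d,K=m["mtx"],t=m["position"],R=m["attitude"])
cv2.imwrite("pics/w1.png",p[:,:,::-1])
E
```

```text
t 1.6 tip [0.5431 0.2935 0.161 ] yaw_y 107.1 tilt [-0.005 -0.001 -1.   ] F [-0.03  0.03  0.23] grip 0.0006
shift/0.2 [-0.0053 -0.0038  0.3797]
```

View pics/w1.png

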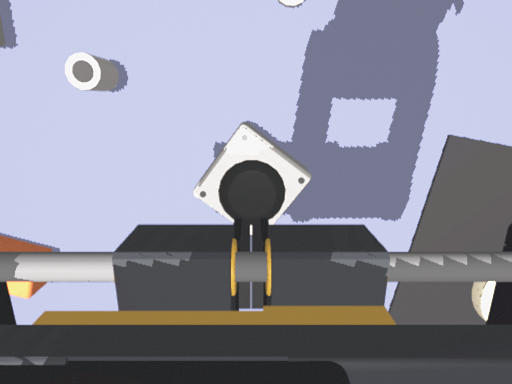

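The wrist view shows the round button directly ahead of the shut fingers, its centre near (252,193), with the white plate around it.

Run:
```python
from h import *
W=load("wrist")
for z in(.07,.075):print(cast(W,(252.5,193),z).round(4),cast(W,(220,193),z).round(4),cast(W,(285,193),z).round(4))
```

```text
[0.544 0.296 0.07 ] [0.5518 0.2704 0.07  ] [0.5361 0.3216 0.07  ]
[0.5426 0.2955 0.075 ] [0.5503 0.2705 0.075 ] [0.5349 0.3206 0.075 ]
```

>>> move_arm(
  motion="-1 0 0.005 0.15 0; -1 0 0.005 0.3 0; -1 0 0.005 0.38 0; -1 0 0.005 0.4 0; -1 0 0.005 0.415 0; -1 0 0.005 0.43 0; -1 0 0.005 0.44 0; -1 0 0.005 0.45 0; -1 0 0.005 0.46 0; -1 0 0.005 0.465 0; -1 0 0.005 0.47 0; -1 0 0.005 0.47 0",
)

```text
time: 2.65
position: [0.5459, 0.2942, 0.0771]
tool_rot: [-0.149, 0.989, 0.0, 0.001]
ft_force: [1.0, 1.6, 2.3]
grip_width: 0.0006
grip_force: 1.3
```

```bash
python3 go.py .5435 .2945 .065
```

```text
t 2.65 tip [0.546  0.2942 0.0691] yaw_y 107.1 tilt [ 0.002  0.001 -1.   ] F [1.05 1.6  2.31] grip 0.0006
shift/0.2 [0.0114 0.0051 0.0203]
```

>>> move_arm(
  motion="-1 0 0 0.005 0; -1 0 0 0.01 0; -1 0 0 0.015 0; -1 0 0 0.02 0; -1 0 0 0.02 0; -1 0 0 0.02 0",
)

```text
time: 3.15
position: [0.5454, 0.2937, 0.0725]
tool_rot: [-0.149, 0.989, -0.0, 0.0]
ft_force: [2.0, 0.2, 2.8]
grip_width: 0.0007
grip_force: 1.3
```

```bash
python3 go.py .5435 .2945 .065
```

```text
t 3.15 tip [0.5454 0.2937 0.0645] yaw_y 107.1 tilt [ 0.001 -0.    -1.   ] F [1.99 0.18 2.81] grip 0.0007
shift/0.2 [ 0.0078  0.0065 -0.0024]
```

About 9 mm in at under 3 N. I'm lifting straight up and going over to the square key.

>>> move_arm(
  motion="-1 0 0 -0.03 0; -1 0 0 -0.08 0; -1 0 0 -0.2 0; -1 0 0 -0.35 0; -1 0 0 -0.5 0; -1 0 0 -0.5 0; -1 0 0 -0.5 0",
)

```text
time: 3.73
position: [0.5454, 0.2939, 0.175]
tool_rot: [-0.149, 0.989, 0.0, 0.002]
ft_force: [-0.0, -0.4, 0.2]
grip_width: 0.0003
grip_force: 0.0
```

```bash
python3 go.py .585 -.258 .15
python3 - <<'E'
from rig import robot
from h import *
m=robot.camera_model("wrist");p,d=robot.camera("wrist")
np.savez("wrist.npz",p=p,d=d,K=m["mtx"],t=m["position"],R=m["attitude"])
W=load("wrist")
for q in((252,180),(252,190),(240,185),(265,185)):
    r=W[4]@np.linalg.inv(W[2])@np.array([*q,1.]);print((W[3]+r*np.median(d[q[1]-2:q[1]+3,q[0]-2:q[0]+3])).round(4))
q=(252,140)
r=W[4]@np.linalg.inv(W[2])@np.array([*q,1.]);print("plate",(W[3]+r*d[q[1],q[0]]).round(4))
E
```

```text
t 3.73 tip [0.5455 0.2939 0.167 ] yaw_y 107.1 tilt [ 0.003  0.001 -1.   ] F [-0.02 -0.35  0.21] grip 0.0003
shift/0.2 [ 0.6238 -2.6956  0.0834]
[0.5393 0.2938 0.0648]
[0.5477 0.2964 0.0651]
[0.5465 0.2854 0.0648]
[0.5402 0.3057 0.0652]
plate [0.5088 0.2845 0.0497]
```

Depth puts the round key's top at 0.065, so it is fully in. On to the square key.

>>> move_arm(
  motion="-1 0.05 -0.2 0 0; -1 0.09 -0.4 0 0; -1 0.14 -0.6 0 0; -1 0.18 -0.8 0 0; -1 0.208 -0.9 0 0; -1 0.208 -0.9 0 0",
)

```text
time: 4.28
position: [0.557, 0.105, 0.1709]
tool_rot: [-0.146, 0.989, -0.0, -0.003]
ft_force: [0.1, 0.4, 0.4]
grip_width: 0.0009
grip_force: 0.0
```

>>> move_arm(
  motion="-1 0.05 -0.2 0 0; -1 0.09 -0.4 0 0; -1 0.14 -0.6 0 0; -1 0.18 -0.8 0 0; -1 0.208 -0.9 0 0; -1 0.208 -0.9 0 0",
)

```text
time: 4.78
position: [0.5713, -0.0785, 0.1713]
tool_rot: [-0.147, 0.989, -0.0, -0.001]
ft_force: [-0.3, -0.2, 0.8]
grip_width: 0.0007
grip_force: 0.0
```

>>> move_arm(
  motion="-1 0.05 -0.2 0 0; -1 0.09 -0.4 0 0; -1 0.14 -0.6 0 0; -1 0.18 -0.8 0 0; -1 0.208 -0.9 0 0; -1 0.208 -0.9 0 0; -1 0.208 -0.9 0 0; -1 0.208 -0.9 0 0",
)

```text
time: 5.45
position: [0.5838, -0.2563, 0.1713]
tool_rot: [-0.149, 0.989, 0.002, -0.001]
ft_force: [-0.5, 1.3, -0.2]
grip_width: 0.0008
grip_force: 0.0
```

```bash
python3 go.py .585 -.258 .075
python3 - <<'E'
from rig import robot
import cv2,numpy as np
m=robot.camera_model("wrist");p,d=robot.camera("wrist")
np.savez("wrist.npz",p=p,d=d,K=m["mtx"],t=m["position"],R=m["attitude"])
cv2.imwrite("pics/w2.png",p[:,:,::-1])
E
```

```text
t 5.45 tip [ 0.5838 -0.2562  0.1633] yaw_y 107.2 tilt [-0.003  0.003 -1.   ] F [-0.5   1.29 -0.18] grip 0.0008
shift/0.2 [-0.0039 -0.0119  0.4416]
```

View pics/w2.png

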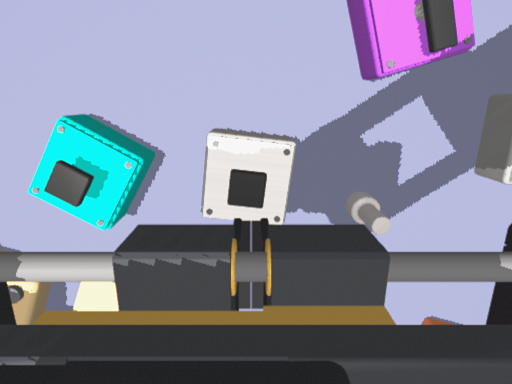

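The view shows the square key at about (247,188) on the white box, just ahead of the fingertips. The turquoise and purple decoys are well to the side.

```bash
python3 - <<'E'
from h import *
W=load("wrist")
m=(W[0].max(2)<70).astype(np.uint8);m[214:]=0;m[:160]=0;m[:,:215]=0;m[:,280:]=0
k,l,st,ce=cv2.connectedComponentsWithStats(m);i=1+np.argmax(st[1:,4]);print(ce[i],st[i])
print(cast(W,ce[i],.075).round(4))
E
python3 go.py .585 -.258 .075
```

```text
[246.57885906 188.06291946] [ 228  170   38   38 1192]
[ 0.5815 -0.2595  0.075 ]
t 5.5 tip [ 0.584  -0.256   0.1636] yaw_y 107.2 tilt [-0.003  0.003 -1.   ] F [-0.12  0.94 -0.02] grip 0.0006
shift/0.2 [-0.0025 -0.0122  0.4432]
```

>>> move_arm(
  motion="-1 0.006 -0.011 0.15 0; -1 0.006 -0.011 0.3 0; -1 0.006 -0.011 0.38 0; -1 0.006 -0.011 0.41 0; -1 0.006 -0.011 0.425 0; -1 0.006 -0.011 0.44 0; -1 0.006 -0.011 0.45 0; -1 0.006 -0.011 0.46 0; -1 0.006 -0.011 0.47 0; -1 0.006 -0.011 0.475 0; -1 0.006 -0.011 0.48 0; -1 0.006 -0.011 0.48 0",
)

```text
time: 6.5
position: [0.5848, -0.2617, 0.077]
tool_rot: [-0.149, 0.989, -0.0, 0.001]
ft_force: [0.4, 1.9, 2.0]
grip_width: 0.0007
grip_force: 1.3
```

```bash
python3 go.py .5835 -.2585 .0645
```

```text
t 6.5 tip [ 0.5848 -0.2617  0.069 ] yaw_y 107.1 tilt [ 0.002 -0.001 -1.   ] F [0.37 1.92 1.99] grip 0.0007
shift/0.2 [0.0015 0.0172 0.0227]
```

>>> move_arm(
  motion="-1 0 0 0.005 0; -1 0 0 0.01 0; -1 0 0 0.015 0; -1 0 0 0.02 0; -1 0 0 0.022 0; -1 0 0 0.022 0",
)

```text
time: 7.0
position: [0.5846, -0.2619, 0.0723]
tool_rot: [-0.149, 0.989, -0.0, 0.0]
ft_force: [1.8, 0.5, 4.1]
grip_width: 0.0001
grip_force: 1.7
```

>>> move_arm(
  motion="-1 0 0 -0.03 0; -1 0 0 -0.08 0; -1 0 0 -0.2 0; -1 0 0 -0.35 0; -1 0 0 -0.5 0; -1 0 0 -0.5 0; -1 0 0 -0.5 0",
)

```text
time: 7.58
position: [0.5847, -0.2622, 0.1748]
tool_rot: [-0.149, 0.989, -0.002, 0.001]
ft_force: [-0.6, 0.5, -0.3]
grip_width: 0.0003
grip_force: 0.0
```

```bash
python3 go.py .469 -.007 .15
python3 - <<'E'
from rig import robot
from h import *
m=robot.camera_model("wrist");p,d=robot.camera("wrist")
np.savez("wrist.npz",p=p,d=d,K=m["mtx"],t=m["position"],R=m["attitude"])
W=load("wrist")
mm=(p.max(2)<70).astype(np.uint8);mm[214:]=0;mm[:160]=0;mm[:,:215]=0;mm[:,280:]=0
k,l,st,ce=cv2.connectedComponentsWithStats(mm);i=1+np.argmax(st[1:,4]);print(ce[i],st[i])
q=ce[i].astype(int)
r=W[4]@np.linalg.inv(W[2])@np.array([*q,1.]);print((W[3]+r*np.median(d[q[1]-3:q[1]+4,q[0]-3:q[0]+4])).round(4))
E
```

```text
t 7.58 tip [ 0.5847 -0.2622  0.1668] yaw_y 107.1 tilt [ 0.003 -0.003 -1.   ] F [-0.64  0.54 -0.35] grip 0.0003
shift/0.2 [0.1776 1.3902 0.0789]
[254.61353105 184.45134384] [ 237  167   36   36 1079]
[ 0.5813 -0.2601  0.0651]
```

The square key is fully in (0.065). Next is the bar key.

>>> move_arm(
  motion="-1 0.025 0.2 0 0; -1 0.05 0.4 0 0; -1 0.075 0.6 0 0; -1 0.09 0.695 0 0; -1 0.09 0.695 0 0",
)

```text
time: 8.05
position: [0.5207, -0.1286, 0.1702]
tool_rot: [-0.15, 0.989, 0.003, -0.004]
ft_force: [-0.0, -0.1, -0.4]
grip_width: 0.0005
grip_force: 0.0
```

>>> move_arm(
  motion="-1 0.025 0.2 0 0; -1 0.05 0.4 0 0; -1 0.075 0.6 0 0; -1 0.09 0.695 0 0; -1 0.09 0.695 0 0; -1 0.09 0.695 0 0; -1 0.09 0.695 0 0",
)

```text
time: 8.63
position: [0.4692, -0.0075, 0.1719]
tool_rot: [-0.149, 0.989, -0.0, 0.0]
ft_force: [0.3, -0.3, 0.7]
grip_width: 0.0006
grip_force: 0.0
```

```bash
python3 go.py .469 -.007 .075
python3 - <<'E'
from rig import robot
from h import *
m=robot.camera_model("wrist");p,d=robot.camera("wrist")
np.savez("wrist.npz",p=p,d=d,K=m["mtx"],t=m["position"],R=m["attitude"])
cv2.imwrite("pics/w3.png",p[:,:,::-1])
W=load("wrist")
mm=(p.max(2)<70).astype(np.uint8);mm[214:]=0;mm[:150]=0;mm[:,:190]=0;mm[:,310:]=0
k,l,st,ce=cv2.connectedComponentsWithStats(mm);i=1+np.argmax(st[1:,4]);print(ce[i],st[i],cast(W,ce[i],.075))
E
```

```text
t 8.63 tip [ 0.4692 -0.0075  0.1639] yaw_y 107.1 tilt [ 0.001 -0.001 -1.   ] F [ 0.3  -0.33  0.67] grip 0.0006
shift/0.2 [4.000e-04 3.200e-03 4.445e-01]
[250.12265978 188.27824403] [ 213  178   76   22 1549] [ 0.46666828 -0.00825164  0.075     ]
```

View pics/w3.png

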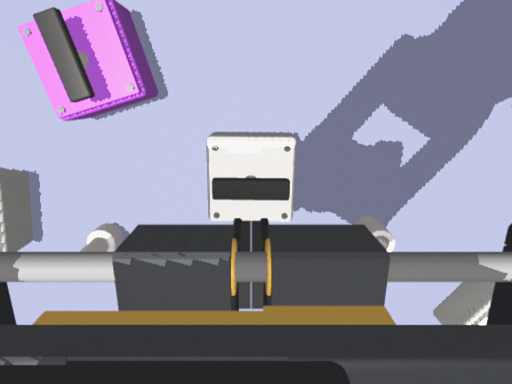

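The bar key at (250,188) is centred ahead of the shut fingers and square to them.

>>> move_arm(
  motion="-1 0.005 0 0.15 0; -1 0.005 0 0.3 0; -1 0.005 0 0.38 0; -1 0.005 0 0.41 0; -1 0.005 0 0.425 0; -1 0.005 0 0.44 0; -1 0.005 0 0.45 0; -1 0.005 0 0.46 0; -1 0.005 0 0.47 0; -1 0.005 0 0.475 0; -1 0.005 0 0.48 0; -1 0.005 0 0.48 0",
)

```text
time: 9.68
position: [0.4679, -0.0068, 0.0765]
tool_rot: [-0.149, 0.989, -0.0, 0.001]
ft_force: [0.6, -1.3, 3.3]
grip_width: 0.0006
grip_force: 1.3
```

```bash
python3 go.py .468 -.0078 .0645
```

```text
t 9.68 tip [ 0.4679 -0.0068  0.0685] yaw_y 107.1 tilt [ 0.002 -0.001 -1.   ] F [ 0.6  -1.26  3.28] grip 0.0006
shift/0.2 [ 0.0011 -0.0047  0.0201]
```

>>> move_arm(
  motion="-1 0 0 0.005 0; -1 0 0 0.01 0; -1 0 0 0.015 0; -1 0 0 0.02 0; -1 0 0 0.021 0; -1 0 0 0.021 0",
)

```text
time: 10.18
position: [0.4676, -0.0067, 0.072]
tool_rot: [-0.149, 0.989, -0.0, 0.001]
ft_force: [2.8, -1.1, 4.6]
grip_width: 0.0005
grip_force: 2.0
```

>>> move_arm(
  motion="-1 0 0 -0.03 0; -1 0 0 -0.08 0; -1 0 0 -0.2 0; -1 0 0 -0.35 0; -1 0 0 -0.5 0; -1 0 0 -0.6 0; -1 0 0 -0.6 0; -1 0 0 -0.6 0",
)

```text
time: 10.85
position: [0.466, -0.0062, 0.1925]
tool_rot: [-0.149, 0.989, 0.0, -0.0]
ft_force: [0.5, -0.8, -0.6]
grip_width: 0.0005
grip_force: 0.0
```

Run:
```python
from rig import robot
from h import *
m=robot.camera_model("wrist");p,d=robot.camera("wrist")
np.savez("wrist.npz",p=p,d=d,K=m["mtx"],t=m["position"],R=m["attitude"])
W=load("wrist")
mm=(p.max(2)<70).astype(np.uint8);mm[214:]=0;mm[:150]=0;mm[:,:190]=0;mm[:,310:]=0
k,l,st,ce=cv2.connectedComponentsWithStats(mm);i=1+np.argmax(st[1:,4]);print(ce[i],st[i])
q=ce[i].astype(int)
r=W[4]@np.linalg.inv(W[2])@np.array([*q,1.]);print((W[3]+r*np.median(d[q[1]-2:q[1]+3,q[0]-2:q[0]+3])).round(4))
o=robot.get_obs();print(o["ft_force"],o["position"])
# have the other boxes moved? (scene view before / after)
S=load("scene");n,_=robot.camera("scene")
for nm,u,v in(("round",377,195),("square",167,232),("bar",260,195)):
    c=[]
    for im in(S[0],n):
        g=cv2.cvtColor(im,cv2.COLOR_RGB2GRAY)[v-30:v+31,u-30:u+31]
        b=(g>170).astype(np.uint8);k,l,st,ce=cv2.connectedComponentsWithStats(b);i=1+np.argmax(st[1:,4]);c.append((st[i]))
    print(nm,c)
cv2.imwrite("pics/s2.png",n[:,:,::-1])
```

```text
[248.17344398 182.28049793] [ 214  173   69   19 1205]
[ 0.4665 -0.0079  0.0652]
[-0.77443822  0.29112698  0.07664509] [ 0.46539793 -0.00611679  0.19144199]
round [array([ 14,  21,  33,  19, 323], dtype=int32), array([ 13,  21,  34,  19, 318], dtype=int32)]
square [array([ 12,  17,  39,  27, 577], dtype=int32), array([ 12,  17,  39,  28, 584], dtype=int32)]
bar [array([ 11,  22,  38,  18, 388], dtype=int32), array([26, 31, 15,  6, 50], dtype=int32)]
```

View pics/s2.png

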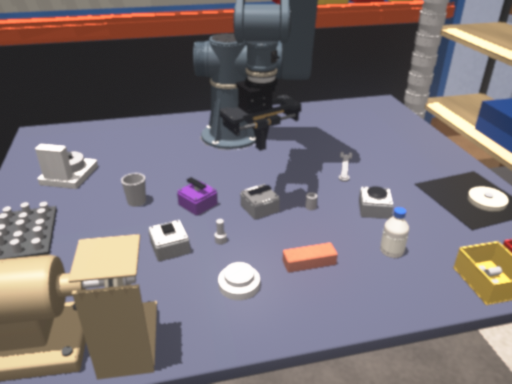

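All three keys are down: round near (377,192), square (167,230), bar (260,190). The bar box is only shaded by the arm. Boxes and parts stand where they were, and the arm is clear.

```bash
python3 -c "
from rig import robot
print(robot.hand_in())"
```

```text
the job is handed in; nothing more can be done
None
```

I pressed the round, square and bar keys in that order, all fully in (tops at about 65 mm) with about 5 N at most at the end of each press. The boxes and the parts around them look unmoved, and the job was handed in at about 11 s.

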